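# Hang the paddle boards on the oiling stand

### The arm

A 7-joint arm with a two-finger parallel gripper is mounted at the origin on the work surface. World frame = base frame: x ahead of the robot, y to its left, z up, the work surface at z = 0. Lengths are in m, angles in rad, forces in N, time in s.
With the tool pointing down it reaches from about 0.425 to 0.875 m from the base axis. Payload 4.7 kg.
Tool frame: the origin (TCP) lies between the finger pads; the fingertips stand 19 mm ahead of it and the grasp point (between the pads) is the TCP; z points along the fingers, y is the line along which they close (so a half turn about z gives the same grasp; the last joint's range is limited). The gripper opens to 87 mm and grips with 3 to 60 N. Pads are 19 mm wide; open, the fingers measure 117 mm over their backs; the gripper's body (75 mm by 190 mm) begins 51 mm behind the grasp point.
Start: joints at [1.327, 0.321, -0.07, 1.45, 0.023, 1.371, -0.057], TCP at [0.166, -0.629, 0.242] pointing down, gripper open.
Joint ranges: [-2.86, 2.86], [-0.3, 2.09], [-1.38, 1.24], [0.06, 2.45], [-1.56, 4.7], [0.09, 2.05], [-2.69, 2.69]. Speed limits (rad/s): [2.57, 2.57, 3.14, 3.14, 3.14, 3.14, 3.14].

### API

Orientations are given as a rotation vector (axis times angle).
In Python, from bench import ctrl gives the robot as it stands.
- The arm moves only by the tool play_rows, never from a script. Its argument "increments" is a list that holds one entry, the list of rows, each a list of 7 numbers: the shift along the tool's x, y, z as a fraction of full scale, then the turn, a rotation vector about the tool's x, y, z as a fraction of full scale, then the gripper command: -1 is shut, 1 is fully open, values between are in proportion. A call has 1 to 8 rows; each row is the pose to reach, as a shift and turn from the pose commanded when the call began, along the tool's axes at that moment; what a row does not reach only later rows make up. Full scale, the value 1, is 0.1 m for a shift and 90 degrees for a turn. A row lasts 1/10 s, in which the tool goes at most 50 mm and 8.59 degrees, less where a joint would pass 70% of its speed; a pose out of reach is approached as far as the arm can. A call with a number of a shift or a turn outside -1 to 1 is refused whole. A call with a gripper value outside its range is refused whole. The fingers move at their own pace and stop on an object; "squeeze" is the grip in N (left out, the last holds). Time passes only in rows, so rows that repeat a pose let the fingers close. It gives the time, the measured TCP pose, the force, the opening and the grip force at its end, in the units of the state.
- ctrl.get_state(): the state, without advancing time (a new reading comes with each control period).
- ctrl.get_image(name): name is "side" or "top"; returns the picture (384x512x3 uint8, red, green, blue); there is no depth.
- ctrl.get_calibration(name): a dict with "vertical_fov" (degrees; the focal length in pixels is half the picture's height over the tangent of half this angle, whatever the lens; pixels are square), "cx", "cy" (the principal point, pixels), "R" (3x3) and "t" (3): a world point X has camera coordinates R X + t. Camera axes: x right, y down, z forward; pixel columns grow to the right and rows downward; lengths in m; the calibration is good to about 2 mm. A picture is of the moment at which its call begins. get_calibration takes no time and is no camera call.
- ctrl.close_job(): hands the job in; it is judged then, once.
The state is a dict: "time": time; "joint_positions": joint angles; "qd": joint speeds; "joint_torque": joint torques, N m; "position": TCP position; "tool_rot": TCP orientation; "ft_force": force on the tool from outside, world axes, zero at the start; "torque": the same for the moment, N m; "grip_width": opening from 0.0 (shut) to 1.0 (fully open); "grip_force": force on a finger pad.
Only numpy, scipy, OpenCV 4.12 (cv2) and the standard library are available. Lean on these libraries where they do the work, as an engineer would, in place of code of your own. Each camera call takes 0.05 s, during which the arm holds its last target. There are 200 camera calls.

### The job

Two of the boards in the standing rack are paddle boards, with a handle that has a hanging slot cut in from its side. Hang both on the oiling stand by their slots, the long one on the upper pin and the short one on the lower pin: slide the slot sideways over the pin and let the board down so that the pin sits right home in the slot's notch and the board hangs straight and still. Leave the plain blank standing in the rack and do not knock the other things on the bench about.

Things in the scene. Friction and masses are not known exactly. Their poses are not given: they have to be found in the camera images.
- long_board: The longer paddle board of laminated wood, 16 mm thick: body 120 wide, 120 tall; centred handle 50 wide, 75 tall on top (total 195 mm), mass about 220 g. Origin: middle of its bottom edge; z up to the handle, x across its width, y through its thickness (faces at y = +-8). Starts upright in a place of the rack, handle up, its slot opening to the rack's +x, roughly to the robot's left.
- short_board: The shorter paddle board of laminated wood, 16 mm thick: body 120 wide, 85 tall; centred handle 50 wide, 75 tall on top (total 160 mm), mass about 170 g. Origin: middle of its bottom edge; z up to the handle, x across its width, y through its thickness (faces at y = +-8). Starts upright in a place of the rack, handle up, its slot opening to the rack's +x, roughly to the robot's left.
- long_seat (a point): Where the pin's axis lies when the long board hangs home: x = 0, y = 0, z = 160 mm in the board's frame (same axes). The slot is an L cut through the handle: a level channel 16 mm wide, z = 139 to 155, open at the handle's +x edge (x = 25), running in to x = -8; there a notch 16 mm wide (x = -8 to 8) goes up to z = 165.
- short_seat (a point): Where the pin's axis lies when the short board hangs home: x = 0, y = 0, z = 125 mm in the board's frame (same axes). The slot is an L cut through the handle: a level channel 16 mm wide, z = 104 to 120, open at the handle's +x edge (x = 25), running in to x = -8; there a notch 16 mm wide (x = -8 to 8) goes up to z = 130.
- stand: Oiling stand, fixed to the bench. Origin under the post's middle; x points roughly to the robot's left, the way boards slide on. Base 200 (x) x 240 (y) x 20 mm; post 30 x 36; shelf on top from x = -45 to 20, 160 wide (y), underside 335 mm above the bench, in the way of a tool pointing straight down: come in tilted, from the -x side. Things on the shelf reach up to 371 mm.
- upper_pin (a point): Point on the upper pin's axis, 240 mm above the bench, 50 mm out from the post's +y face. Level steel rod 10 mm in diameter along the stand's +y (towards the robot), 95 mm long from the post, a 3 mm collar at the post and beyond its end a head 22 mm in diameter, 7 thick, too big for the slot. Board on from the stand's -x side, facing along the pin. Axes as the stand's.
- lower_pin (a point): Point on the lower pin's axis, 170 mm above the bench, 50 mm out from the post's -y face; the same kind of pin, along the stand's -y (away from the robot). Too low for the long board. Axes as the stand's.
- rack: Standing rack, fixed: plank 150 (x) x 220 (y) x 18 mm, three places at y = -75, 0 and 75 mm. Boards stand on the plank between dowels 10 mm thick at x = +-40 on both sides, tops 53 mm above the bench, 1 mm play a side. Which board stands where varies. Origin under its middle; x points roughly to the robot's left, along the boards' width.
- blank_tall: A plain rectangular laminated blank without handle, 120 wide, 150 tall, 16 mm thick, standing in the rack; to be left alone. Origin bottom centre.
- blank_flat: A plain blank lying flat on the bench, 120 x 125 x 16 mm; bystander. Origin bottom centre.
- glue: Glue bottle, 60 mm in diameter, 165 mm tall, standing; bystander. Origin bottom centre.
- finish_tin: Steel tin of finish, 84 mm in diameter, 110 mm tall, standing; bystander. Origin bottom centre.
- sander: Orbital sander, 125 mm in diameter, 130 mm tall, dust port along its +x to 145 mm; bystander. Origin bottom centre.
- sanding_block: Cork sanding block 110 x 60 x 38 mm; bystander. Origin bottom centre.
- tape: Tape measure 68 x 34 x 61 mm; bystander. Origin bottom centre.
- clamp: Small bar clamp lying flat, about 300 x 105 x 32 mm; bystander. Origin on the bench under the middle of its bar.
Not all that is in view belongs to the job. What is shaped like the short_board but turquoise or yellow is not meant.

How it is judged:
By the outcome, as a careful person would: the job done as asked, in the order asked, and still so for the second after the job is handed in, with the robot touching nothing.
It also fails if it takes over 72 s, if anything falls off the work surface, if the arm or the gripper's body presses on something with over 40 N, if the wrist force passes 120 N, or if a joint passes its speed limit or range.

## Working session

There is one attempt and no reset: what is moved stays moved. The work goes in short steps, Python scripts to look and compute and a tool call to move; the robot and the scene stay as the last step left them, time stands still between calls to the robot, and variables do not carry over. Pictures are saved under pics/ and viewed, at most 10 in all, crops included, and the job is handed in when it is done.

Besides the shell and the picture viewer there is one more tool, called after "Request:" as name([rows], argument=value, ...), one row to a line, values as JSON. play_rows: Moves the arm, as the interface text tells. Shift numbers are shares of 0.1 m and turn numbers shares of 90 degrees, none past 1 either way. Its arguments: {"type":"object","properties":{"increments":{"type":"array"},"squeeze":{"type":"number"}},"required":["increments"]}

```bash
mkdir -p pics; ls; python3 - <<'E'
from bench import ctrl
import cv2
for n in("side","top"):
    im=ctrl.get_image(n); cv2.imwrite(f"pics/{n}0.png",cv2.resize(im[:,:,::-1],(800,600),interpolation=cv2.INTER_CUBIC))
    c=ctrl.get_calibration(n); print(n,c)
s=ctrl.get_state(); print(s["time"],s["position"],s["tool_rot"])
E
```

```text
pics
side {'vertical_fov': 57.858292299382676, 'cx': 256.823917661976, 'cy': 187.21302828553644, 'R': array([[ 0.99142286, -0.13052255,  0.00667705],
       [-0.09199728, -0.73325667, -0.6736996 ],
       [ 0.09282898,  0.66730691, -0.73897515]]), 't': array([-0.55026128,  0.14371691,  1.50962298])}
top {'vertical_fov': 45.768088688697766, 'cx': 248.9397006110611, 'cy': 196.42258326939884, 'R': array([[-0.06223267, -0.99804927, -0.00497459],
       [-0.97550685,  0.06187917, -0.21108614],
       [ 0.21098219, -0.00828371, -0.9774548 ]]), 't': array([-0.02189548,  0.59636097,  1.67350034])}
0.1 [ 0.16557754 -0.62808367  0.24057789] [-3.11385948e+00 -4.03655769e-01  4.49154229e-04]
```

View pics/side0.png

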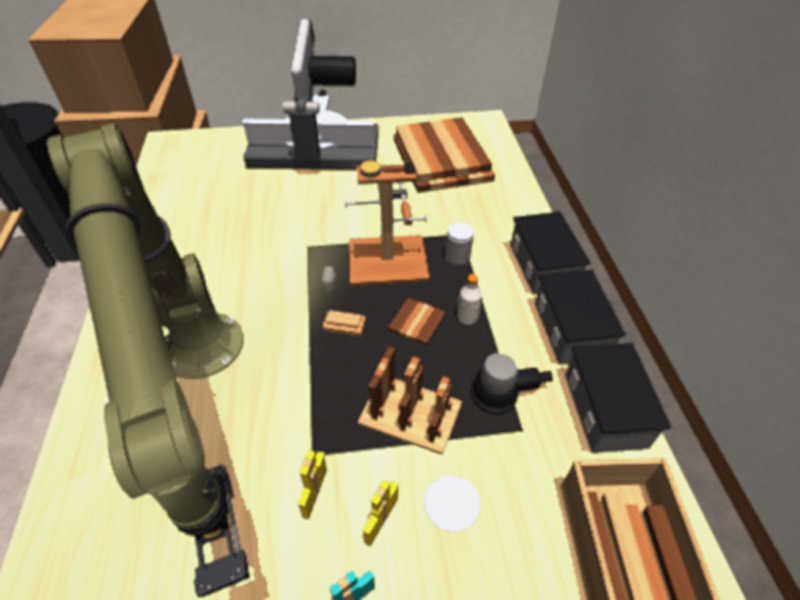

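View pics/top0.png

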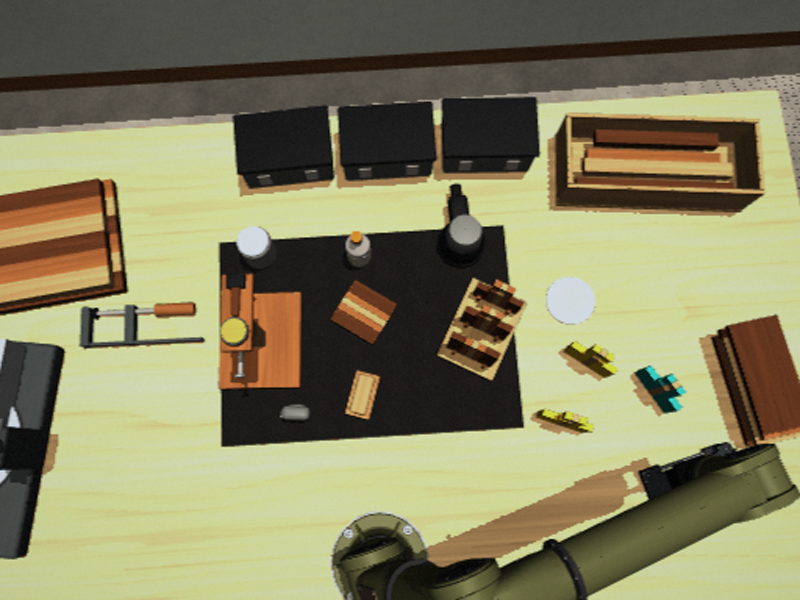

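The side view shows the rack at about (410,400) and the stand at about (388,215). The top view has the rack at (483,325) and the stand at (255,330), both in 800x600 pixels. Next I'll enlarge the rack and stand.

```bash
cat > v.py <<'E'
import cv2,numpy as np
def tile(ims,boxes,fn,w=400,h=300):
    # boxes: (img,x0,y0,scale) ; label ticks each 10 px
    out=[]
    for n,x0,y0,s in boxes:
        W,H=int(w/s),int(h/s)
        c=cv2.resize(ims[n][y0:y0+H,x0:x0+W,::-1],(w,h),interpolation=cv2.INTER_CUBIC)
        for k in range(0,W,10):
            cv2.line(c,(int(k*w/W),0),(int(k*w/W),4),(0,255,0),1); 
            if k%20==0: cv2.putText(c,str(x0+k),(int(k*w/W),14),0,.32,(0,255,0),1)
        for k in range(0,H,10):
            cv2.line(c,(0,int(k*h/H)),(4,int(k*h/H)),(0,255,0),1); 
            if k%20==0: cv2.putText(c,str(y0+k),(5,int(k*h/H)+4),0,.32,(0,255,0),1)
        out.append(c)
    rows=[np.hstack(out[i:i+2]) for i in range(0,len(out),2)]
    cv2.imwrite(fn,np.vstack(rows))
E
python3 - <<'E'
from bench import ctrl
import cv2,numpy as np
from v import *
# average several frames for less noise
ims={n:np.mean([ctrl.get_image(n).astype(float) for _ in range(1)],0).astype(np.uint8) for n in("side","top")}
for n in ims: cv2.imwrite(f"pics/raw_{n}.png",ims[n][:,:,::-1])
tile(ims,[("side",215,215,5),("side",205,95,4),("top",275,172,5),("top",135,170,4.5)],"pics/t1.png")
E
```

```text
(no output)
```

View pics/t1.png

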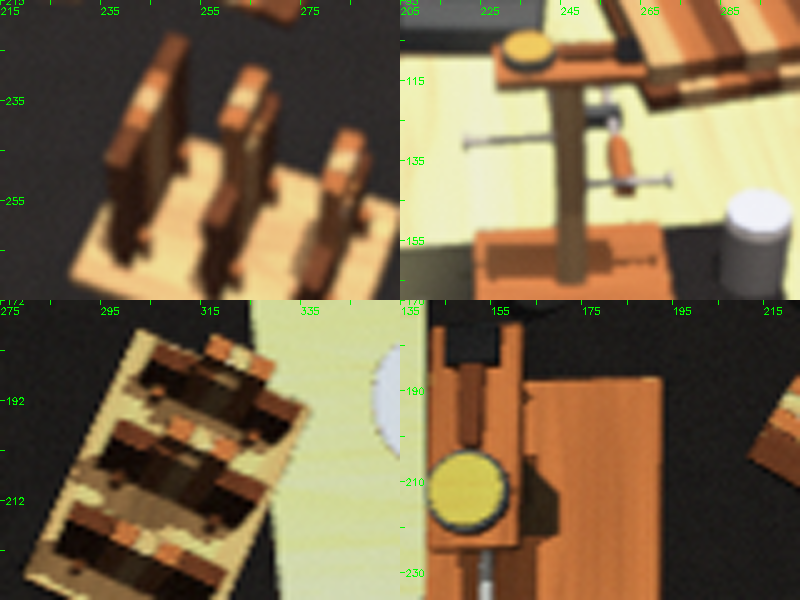

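```bash
cat > geo.py <<'E'
import numpy as np, cv2
from scipy.optimize import least_squares
from bench import ctrl
CAL={n:ctrl.get_calibration(n) for n in("side","top")}
def proj(n,P):
    c=CAL[n]; f=192/np.tan(np.radians(c["vertical_fov"]/2)); q=np.atleast_2d(P)@c["R"].T+c["t"]
    return f*q[:,:2]/q[:,2:]+[c["cx"],c["cy"]]
def w(p,L):  # p=(x,y,yaw) frame to world
    L=np.atleast_2d(np.asarray(L,float)); c,s=np.cos(p[2]),np.sin(p[2])
    return np.c_[p[0]+c*L[:,0]-s*L[:,1],p[1]+s*L[:,0]+c*L[:,1],L[:,2]]
def fit(obs,p0):
    def r(p): return np.concatenate([(proj(n,w(p,np.array(L)/1000))[0]-uv) for n,L,uv in obs])
    s=least_squares(r,p0,loss="soft_l1"); return s.x,r(s.x).reshape(-1,2)
def box(x0,x1,y0,y1,z0,z1):
    c=[(x,y,z) for x in(x0,x1) for y in(y0,y1) for z in(z0,z1)]
    return [(c[i],c[j]) for i in range(8) for j in range(i) if sum(a!=b for a,b in zip(c[i],c[j]))==1]
def board(h,y,hand=True):
    b=h-75 if hand else h; L=box(-60,60,y-8,y+8,18,18+b)
    if hand: L+=box(-25,25,y-8,y+8,18+b,18+h)
    return L
STAND=box(-100,100,-120,120,0,20)+box(-15,15,-18,18,20,335)+box(-45,20,-80,80,335,347)+[((0,18,240),(0,113,240)),((0,-18,170),(0,-113,170))]
E
cat > fit1.py <<'E'
from geo import *; from v import tile
rack_obs=[("top",(75,-110,18),(302.2,177.6)),("top",(-75,-110,18),(336.6,193.2)),("top",(75,110,18),(279.6,227.0)),
 ("side",(-75,110,18),(229.,268.)) if 0 else ("top",(75,-110,18),(302.2,177.6))]
pr,e=fit(rack_obs,[.6,-.15,1.2]); print("rack",pr.round(4),e.round(1).tolist())
st_obs=[("top",(-100,-120,20),(193.3,186.9)),("top",(-100,120,20),(192,248.3)),("top",(100,120,20),(140.8,248.3)),
 ("side",(0,116,240),(221.6,130.3)),("side",(0,-116,170),(272.3,140.2)),("side",(0,18,240),(243.2,129.3)),("side",(0,-18,170),(251.2,140.7))]
ps,e=fit(st_obs,[.6,.3,1.57]); print("stand",ps.round(4),e.round(1).tolist())
ims={n:cv2.imread(f"pics/raw_{n}.png")[:,:,::-1] for n in("side","top")}
S=5
big={n:cv2.resize(np.ascontiguousarray(ims[n]),None,fx=S,fy=S,interpolation=cv2.INTER_CUBIC) for n in ims}
def draw(p,segs,col):
    for n in big:
        for a,b in segs:
            q=(proj(n,w(p,np.array([a,b])/1000))+.5)*S-.5
            cv2.line(big[n],*[tuple(int(v) for v in k) for k in q],col,1)
draw(pr,box(-75,75,-110,110,0,18),(0,255,0)); draw(pr,board(195,0),(0,255,255)); draw(pr,board(160,-75),(255,0,255)); draw(pr,board(150,75,False),(255,255,0)); draw(ps,STAND,(0,255,0))
def c(n,x,y): return big[n][y*S:y*S+300,x*S:x*S+400]
cv2.imwrite("pics/o1.png",np.vstack([np.hstack([c("side",225,220),c("side",210,100)]),np.hstack([c("top",270,175),c("top",135,190)])])[:,:,::-1])
E
python3 fit1.py
```

```text
rack [ 0.5345 -0.2874  1.0698] [[-0.1, -0.2], [0.6, -0.1], [-0.4, 0.4], [-0.1, -0.2]]
stand [0.5427 0.2623 1.5147] [[0.2, -0.4], [0.3, -0.8], [-0.7, -0.4], [-0.7, -0.0], [-0.4, -0.1], [-0.4, 0.1], [-0.3, 0.4]]
```

View pics/o1.png

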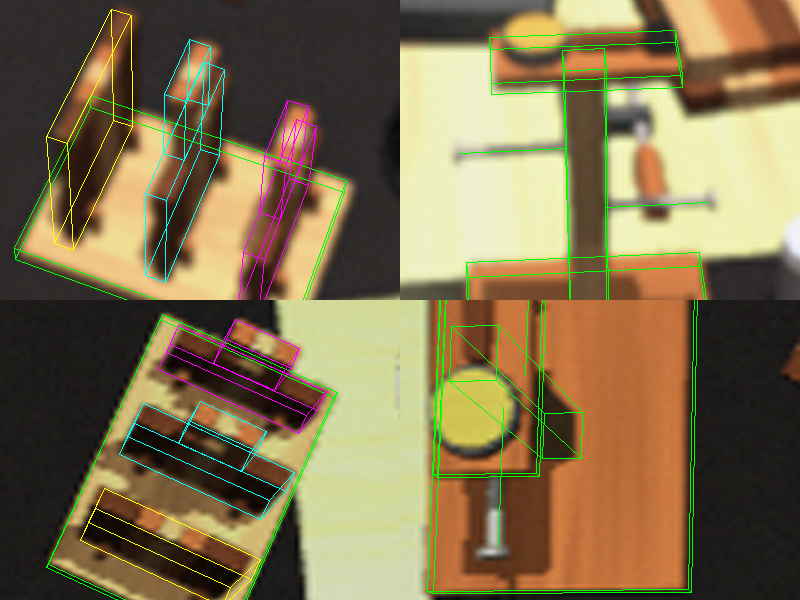

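Overlays fit well: the long board is in the rack's middle place, the short one in the far place and the blank nearest the robot. The pins in the side view match to within about 1 px. I'll grasp each board's -x shoulder with the tool tilted 45°, which keeps it clear of the shelf.

```bash
cat > plan.py <<'E'
import numpy as np
from scipy.spatial.transform import Rotation as Ro, Slerp
from bench import ctrl
RACK=(.536,-.287,1.07); STAND=(.5427,.264,1.515)
def pose(fr,x,y,z,tilt=45):  # tool closing along -frame y, leaning to frame +x (mm)
    yaw=fr[2]; rx=np.array([np.cos(yaw),np.sin(yaw),0]); ry=np.array([-rx[1],rx[0],0]); t=np.radians(tilt)
    Z=np.sin(t)*rx-np.array([0,0,np.cos(t)]); Y=-ry; X=np.cross(Y,Z)
    return np.array([fr[0],fr[1],0])+(rx*x+ry*y)/1000+np.array([0,0,z/1000]), Ro.from_matrix(np.c_[X,Y,Z])
def cur():
    s=ctrl.get_state(); return np.array(s["position"]),Ro.from_rotvec(s["tool_rot"])
def plan(wps,start=None):
    p,R=start or cur()
    for q,Q in wps:
        d=R.inv().apply(q-p); a=(R.inv()*Q).magnitude()
        n=max(1,int(np.ceil(max(np.abs(d).max()/.0999, np.linalg.norm(d)/.3,np.degrees(a)/60))))
        sl=Slerp([0,1],Ro.concatenate([R,Q]))
        p0=p
        for k in range(1,n+1):
            pk=p0+(q-p0)*k/n; Rk=sl(k/n)
            D=R.inv().apply(pk-p)/.1; r=(R.inv()*Rk).as_rotvec()/(np.pi/2)
            rows=max(np.linalg.norm(D)*2,np.degrees(np.linalg.norm(r)*np.pi/2)/8.59)
            print(D.round(3).tolist()+r.round(3).tolist(),"rows>=%.1f"%rows); p,R=pk,Rk
def show():
    s=ctrl.get_state(); print("t",round(s["time"],2),"p",np.round(s["position"],4),"F",np.round(s["ft_force"],1),"M",np.round(s["torque"],2),"w",round(s["grip_width"],3),"gf",round(s["grip_force"],1),"q",np.round(s["joint_positions"],2))
E
python3 - <<'E'
from plan import *
from geo import CAL,proj
print(pose(RACK,-119,0,195)[0],pose(RACK,-48,0,124)[0])
plan([pose(RACK,-123,0,205)])
for nm,uv,z in(("glue",(229,152),.165),("tin",(162,155),.11),("sander",(297,151),.13),("tape",(189,264),.03),("flat",(233,200),.016)):
    c=CAL["top"]; f=192/np.tan(np.radians(c["vertical_fov"]/2)); r=c["R"].T@np.array([(uv[0]-c["cx"])/f,(uv[1]-c["cy"])/f,1]); o=-c["R"].T@c["t"]; print(nm,(o+r*(z-o[2])/r[2]).round(3))
E
```

```text
[ 0.47886522 -0.39138686  0.195     ] [ 0.51295404 -0.32910562  0.124     ]
[0.901, -0.366, 0.09, 0.051, 0.118, -0.122] rows>=2.0
[0.919, -0.174, 0.281, 0.051, 0.118, -0.122] rows>=2.0
[0.865, 0.028, 0.453, 0.051, 0.118, -0.122] rows>=2.0
[0.743, 0.225, 0.593, 0.051, 0.118, -0.122] rows>=2.0
glue [0.743 0.004 0.165]
tin [0.765 0.26  0.11 ]
sander [ 0.742 -0.249  0.13 ]
tape [0.355 0.183 0.03 ]
flat [0.594 0.004 0.016]
```

Request:
play_rows([
  [[0.45,-0.18,0.045,0.025,0.059,-0.061,0.15],[0.9,-0.366,0.09,0.051,0.118,-0.122,0.15],[0.9,-0.366,0.09,0.051,0.118,-0.122,0.15]],
], squeeze=15)

```text
time: 0.5
position: [0.248, -0.5667, 0.2314]
tool_rot: [-2.943, -0.685, -0.27]
ft_force: [-0.7, 0.6, -0.9]
grip_width: 0.808
grip_force: 0.0
```

Request:
play_rows([
  [[0.46,-0.09,0.14,0.025,0.059,-0.061,0.15],[0.92,-0.174,0.28,0.051,0.118,-0.122,0.15],[0.92,-0.174,0.28,0.051,0.118,-0.122,0.15]],
])

```text
time: 0.8
position: [0.3254, -0.5081, 0.2221]
tool_rot: [-2.734, -0.926, -0.511]
ft_force: [-0.5, -0.6, -0.7]
grip_width: 0.602
grip_force: 0.0
```

Request:
play_rows([
  [[0.43,0.014,0.22,0.025,0.059,-0.061,0.15],[0.865,0.028,0.453,0.051,0.118,-0.122,0.15],[0.865,0.028,0.453,0.051,0.118,-0.122,0.15]],
])

```text
time: 1.1
position: [0.4028, -0.4494, 0.2128]
tool_rot: [-2.489, -1.137, -0.729]
ft_force: [0.3, 0.0, 0.1]
grip_width: 0.576
grip_force: 0.0
```

Request:
play_rows([
  [[0.37,0.112,0.3,0.025,0.059,-0.061,0.15],[0.743,0.225,0.593,0.051,0.118,-0.122,0.15],[0.743,0.225,0.593,0.051,0.118,-0.122,0.15],[0.743,0.225,0.593,0.051,0.118,-0.122,0.15]],
])

```text
time: 1.5
position: [0.4769, -0.3954, 0.2045]
tool_rot: [-2.228, -1.315, -0.919]
ft_force: [-0.3, 0.3, -0.0]
grip_width: 0.575
grip_force: 0.0
```

```bash
python3 - <<'E'
from plan import *
show(); g=pose(RACK,-123,0,205); p,R=cur(); print(g[0]-p, np.degrees((R.inv()*g[1]).as_rotvec()))
plan([pose(RACK,-78,0,154),pose(RACK,-48,0,124)])
E
```

```text
t 1.5 p [ 0.4769 -0.3954  0.2045] F [-0.3  0.3 -0. ] M [-0.76  0.35 -0.05] w 0.575 gf 0.0 q [ 1.29  0.57 -0.4   1.43 -0.5   1.54  0.51]
[2.63295627e-06 5.07516227e-04 4.84223452e-04] [-0.13682699 -0.01890708 -0.24983025]
[-0.036, -0.001, 0.679, -0.002, -0.0, -0.003] rows>=1.4
[0.0, 0.0, 0.424, 0.0, -0.0, 0.0] rows>=0.8
```

Request:
play_rows([
  [[-0.018,0,0.3,0,0,0,0.15],[-0.035,0,0.6,0,0,0,0.15],[-0.035,0,0.85,0,0,0,0.15],[-0.035,0,0.85,0,0,0,0.15]],
])

```text
time: 1.9
position: [0.5037, -0.343, 0.1418]
tool_rot: [-2.226, -1.315, -0.918]
ft_force: [-0.7, -0.5, -0.2]
grip_width: 0.574
grip_force: 0.0
```

Request:
play_rows([
  [[0,0,0.13,0,0,0,0.15],[0,0,0.25,0,0,0,0.15],[0,0,0.25,0,0,0,0.15]],
])

```text
time: 2.2
position: [0.5133, -0.3285, 0.1252]
tool_rot: [-2.227, -1.316, -0.922]
ft_force: [-0.3, 0.4, 0.4]
grip_width: 0.573
grip_force: 0.0
```

```bash
python3 - <<'E'
from plan import *; from v import tile
show(); g=pose(RACK,-48,0,124); p,R=cur(); print(g[0]-p)
ims={n:ctrl.get_image(n) for n in("side","top")}
tile(ims,[("side",195,190,4),("side",215,215,5),("top",265,150,4),("top",270,172,5)],"pics/t2.png")
E
```

```text
t 2.2 p [ 0.5133 -0.3285  0.1252] F [-0.3  0.4  0.4] M [-0.74  0.34 -0.05] w 0.573 gf 0.0 q [ 1.23  0.59 -0.43  1.59 -0.52  1.34  0.53]
[-0.00031141 -0.00065297 -0.0012442 ]
```

View pics/t2.png

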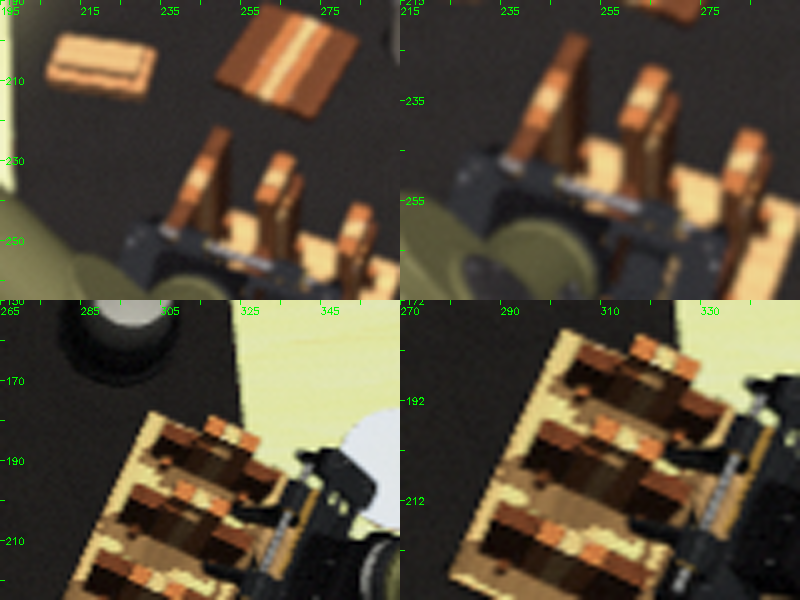

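The top view shows the fingers at about (325,203) and (318,216), straddling the middle board. The wide gripper body stays clear of its neighbours. I'll close gently first.

Request:
play_rows([
  [[0,0,0,0,0,0,-1],[0,0,0,0,0,0,-1],[0,0,0,0,0,0,-1],[0,0,0,0,0,0,-1],[0,0,0,0,0,0,-1],[0,0,0,0,0,0,-1]],
], squeeze=10)

```text
time: 2.9
position: [0.5138, -0.3296, 0.1258]
tool_rot: [-2.229, -1.317, -0.923]
ft_force: [1.2, -0.3, -0.0]
grip_width: 0.185
grip_force: 9.9
```

```bash
python3 - <<'E'
from plan import *
show(); p,R=cur(); s=ctrl.get_state(); print("tool F",R.inv().apply(s["ft_force"]).round(1))
E
```

```text
t 2.9 p [ 0.5138 -0.3296  0.1258] F [ 1.2 -0.3 -0. ] M [-0.93  0.03 -0.26] w 0.185 gf 9.9 q [ 1.23  0.59 -0.43  1.58 -0.52  1.34  0.53]
tool F [0.2 1.2 0.2]
```

Request:
play_rows([
  [[0,0,0,0,0,0,-1],[0,0,0,0,0,0,-1],[0.05,0,-0.05,0,0,0,-1],[0.15,0,-0.15,0,0,0,-1],[0.3,0,-0.3,0,0,0,-1],[0.5,0,-0.5,0,0,0,-1],[0.75,0,-0.75,0,0,0,-1],[1,0,-1,0,0,0,-1]],
], squeeze=58)

```text
time: 3.7
position: [0.5122, -0.3283, 0.2694]
tool_rot: [-2.225, -1.316, -0.919]
ft_force: [1.0, 0.3, -2.4]
grip_width: 0.177
grip_force: 57.6
```

```bash
python3 - <<'E'
from plan import *
show()
off=np.array([-48,0,107])
# board pose target in stand frame: hang point at x (stand), y=68; z board bottom
a=pose(STAND,-48-130,68,93+107+60); b=pose(STAND,-48-75,68,93+107)
print(a[0],b[0]); plan([a,b])
E
```

```text
t 3.7 p [ 0.5122 -0.3283  0.2694] F [ 1.   0.3 -2.4] M [-1.14  0.49 -0.04] w 0.177 gf 57.6 q [ 1.24  0.45 -0.45  1.47 -0.55  1.55  0.4 ]
[0.46487923 0.09006919 0.26      ] [0.46794643 0.1449836  0.2       ]
[0.786, -0.807, 0.838, 0.066, -0.001, -0.067] rows>=2.8
[0.863, -0.628, 0.912, 0.066, -0.001, -0.067] rows>=2.8
[0.92, -0.437, 0.966, 0.066, -0.001, -0.067] rows>=2.8
[-0.035, 0.0, 0.813, 0.0, 0.0, 0.0] rows>=1.6
```

```bash
python3 - <<'E'
from plan import *
p,R=cur(); s=(p+[0,0,.035],R)
plan([s,pose(STAND,-48-130,68,295),pose(STAND,-48-75,68,200)])
E
```

```text
[0.248, -0.002, -0.247, 0.0, 0.0, 0.0] rows>=0.7
[0.786, -0.807, 0.838, 0.066, -0.001, -0.067] rows>=2.8
[0.863, -0.628, 0.912, 0.066, -0.001, -0.067] rows>=2.8
[0.92, -0.437, 0.966, 0.066, -0.001, -0.067] rows>=2.8
[-0.141, 0.0, 0.53, 0.0, 0.0, 0.0] rows>=1.1
[-0.141, -0.0, 0.53, 0.0, 0.0, 0.0] rows>=1.1
```

Request:
play_rows([
  [[0.12,0,-0.12,0,0,0,-1],[0.25,0,-0.25,0,0,0,-1],[0.25,0,-0.25,0,0,0,-1]],
])

```text
time: 4.0
position: [0.5139, -0.3297, 0.3048]
tool_rot: [-2.228, -1.32, -0.923]
ft_force: [0.2, 0.0, -2.0]
grip_width: 0.181
grip_force: 57.6
```

Request:
play_rows([
  [[0.08,-0.08,0.085,0.007,0,-0.007,-1],[0.24,-0.24,0.25,0.02,0,-0.02,-1],[0.42,-0.43,0.45,0.035,0,-0.035,-1],[0.6,-0.62,0.64,0.05,0,-0.05,-1],[0.786,-0.807,0.838,0.066,0,-0.067,-1]],
])

```text
time: 4.5
position: [0.4967, -0.1875, 0.297]
tool_rot: [-2.093, -1.458, -0.867]
ft_force: [0.7, 0.9, -1.8]
grip_width: 0.179
grip_force: 57.6
```

Request:
play_rows([
  [[0.22,-0.16,0.23,0.016,0,-0.016,-1],[0.43,-0.31,0.46,0.033,0,-0.033,-1],[0.65,-0.47,0.69,0.05,0,-0.05,-1],[0.863,-0.628,0.912,0.066,0,-0.067,-1]],
])

```text
time: 4.9
position: [0.4811, -0.0478, 0.294]
tool_rot: [-1.957, -1.592, -0.81]
ft_force: [0.5, 0.7, -2.7]
grip_width: 0.179
grip_force: 57.6
```

Request:
play_rows([
  [[0.23,-0.11,0.24,0.016,0,-0.016,-1],[0.46,-0.22,0.48,0.033,0,-0.033,-1],[0.66,-0.32,0.7,0.05,0,-0.05,-1],[0.8,-0.38,0.85,0.058,0,-0.059,-1],[0.92,-0.437,0.966,0.066,0,-0.067,-1],[0.92,-0.437,0.966,0.066,0,-0.067,-1]],
])

```text
time: 5.5
position: [0.4669, 0.0915, 0.293]
tool_rot: [-1.813, -1.718, -0.755]
ft_force: [0.4, -0.4, -1.5]
grip_width: 0.179
grip_force: 57.6
```

Request:
play_rows([
  [[-0.03,0,0.1,0,0,0,-1],[-0.08,0,0.3,0,0,0,-1],[-0.13,0,0.5,0,0,0,-1],[-0.18,0,0.7,0,0,0,-1],[-0.22,0,0.85,0,0,0,-1],[-0.25,0,0.95,0,0,0,-1],[-0.25,0,0.95,0,0,0,-1],[-0.25,0,0.95,0,0,0,-1]],
])

```text
time: 6.3
position: [0.471, 0.1377, 0.2082]
tool_rot: [-1.819, -1.713, -0.757]
ft_force: [-0.0, 0.5, -3.1]
grip_width: 0.18
grip_force: 57.6
```

```bash
python3 - <<'E'
from plan import *; from v import tile
show(); plan([pose(STAND,-48-75,68,200)])
ims={n:ctrl.get_image(n) for n in("side","top")}
for n in ims: 
    import cv2; cv2.imwrite(f"pics/b_{n}.png",ims[n][:,:,::-1])
tile(ims,[("side",195,95,4),("side",205,110,6),("top",135,190,4),("top",145,215,6)],"pics/t3.png")
E
```

```text
t 6.3 p [0.471  0.1377 0.2082] F [-0.   0.5 -3.1] M [-1.29 -0.    0.01] w 0.18 gf 57.6 q [ 0.95  0.11 -0.8   2.02 -0.76  1.24  0.42]
[-0.008, -0.035, 0.109, 0.003, -0.001, -0.001] rows>=0.2
```

View pics/t3.png

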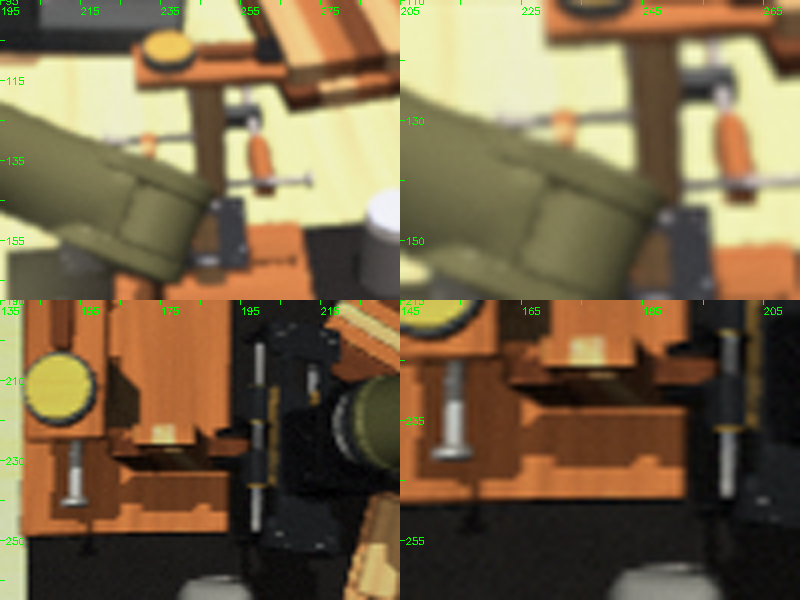

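The board is held clear of the pin, with the handle at columns 169–184 in the top view and the pin at column 153. In the side view the handle at column 232 lies between the pin's head at 213 and the post at 243. Next I'll work out the offset between them.

```bash
cat >> geo.py <<'E'
def bp(n,uv,z):
    c=CAL[n]; f=192/np.tan(np.radians(c["vertical_fov"]/2)); r=c["R"].T@np.array([(uv[0]-c["cx"])/f,(uv[1]-c["cy"])/f,1]); o=-c["R"].T@c["t"]; return (o+r*(z-o[2])/r[2])
def loc(fr,P):
    d=np.asarray(P)[:2]-np.array(fr[:2]); c,s=np.cos(fr[2]),np.sin(fr[2]); return (1000*np.array([c*d[0]+s*d[1],-s*d[0]+c*d[1]])).round(1)
E
python3 - <<'E'
from plan import *; from geo import *
p,R=cur(); print("tcp stand",loc(STAND,p))
zt=p[2]-.107+.195
print("handle ctr top",loc(STAND,bp("top",(176.4-.5,225.5-.5),zt)),"ends",loc(STAND,bp("top",(168.5,225),zt)),loc(STAND,bp("top",(183.2,225),zt)))
print("pin end (head)",loc(STAND,bp("top",(153,241),.24)), "pin near shelf",loc(STAND,bp("top",(154,226),.24)))
a=np.array([0,68,93+107]); plan([pose(STAND,-48-60,68,200)])
E
```

```text
Traceback (most recent call last):
  File "geo.py", line 25, in loc
    d=np.asarray(P)[:2]-np.array(fr[:2]); c,s=np.cos(fr[2]),np.sin(fr[2]); return (1000*np.array([c*d[0]+s*d[1],-s*d[0]+c*d[1]])).round(1)
      ~~~~~~~~~~~~~~~~~^~~~~~~~~~~~~~~~~
ValueError: operands could not be broadcast together with shapes (2,) (2,2,3)
```

```bash
sed -i 's/^STAND=box/SEGS=box/' geo.py; python3 - <<'E'
from plan import *; from geo import *
p,R=cur(); print("tcp stand",loc(STAND,p))
zt=p[2]-.107+.195
print("handle ctr top",loc(STAND,bp("top",(176.4-.5,225.5-.5),zt)),"ends",loc(STAND,bp("top",(168.5,225),zt)),loc(STAND,bp("top",(183.2,225),zt)))
print("pin end (head)",loc(STAND,bp("top",(153,241),.24)), "pin near shelf",loc(STAND,bp("top",(154,226),.24)))
plan([pose(STAND,-48-60,68,200)])
E
```

```text
tcp stand [-130.2   64.2]
handle ctr top [-82.5  74.6] ends [-58.4  74.4] [-106.3   74.8]
pin end (head) [  2.3 119.6] pin near shelf [ 0.8 68.8]
[0.096, -0.039, 0.218, 0.004, -0.001, -0.001] rows>=0.5
```

Request:
play_rows([
  [[-0.026,0,0.026,0,0,0,-1],[0.1,0,0.204,0,0,0,-1],[0.2,0,0.304,0,0,0,-1],[0.301,0,0.405,0,0,0,-1],[0.301,0,0.405,0,0,0,-1],[0.301,0,0.405,0,0,0,-1]],
])

```text
time: 7.0
position: [0.4735, 0.1882, 0.2008]
tool_rot: [-1.817, -1.716, -0.756]
ft_force: [-0.1, -0.3, -2.3]
grip_width: 0.182
grip_force: 57.6
```

```bash
python3 - <<'E'
from plan import *; from geo import *
show(); p,R=cur(); print("tcp stand",loc(STAND,p)); plan([pose(STAND,-46.2-12,66,200.8)])
E
```

```text
t 7.0 p [0.4735 0.1882 0.2008] F [-0.1 -0.3 -2.3] M [-1.31  0.01  0.01] w 0.182 gf 57.6 q [ 0.89  0.11 -0.85  2.04 -0.79  1.15  0.37]
tcp stand [-79.5  64.9]
[0.15, -0.012, 0.151, 0.002, -0.0, -0.0] rows>=0.4
```

Request:
play_rows([
  [[0.04,0,0.04,0,0,0,-1],[0.08,0,0.08,0,0,0,-1],[0.12,0,0.12,0,0,0,-1],[0.16,0,0.16,0,0,0,-1],[0.16,0,0.16,0,0,0,-1]],
])

```text
time: 7.5
position: [0.4745, 0.2119, 0.201]
tool_rot: [-1.816, -1.716, -0.756]
ft_force: [0.4, -0.1, -2.1]
grip_width: 0.18
grip_force: 57.6
```

Request:
play_rows([
  [[0.02,0,0.02,0,0,0,-1],[0.035,0,0.035,0,0,0,-1],[0.035,0,0.035,0,0,0,-1]],
])

```text
time: 7.8
position: [0.4751, 0.216, 0.2009]
tool_rot: [-1.817, -1.715, -0.756]
ft_force: [-0.7, -0.4, -2.4]
grip_width: 0.18
grip_force: 57.6
```

```bash
python3 - <<'E'
from plan import *; from geo import *
show(); p,R=cur(); print("tcp stand",loc(STAND,p))
E
```

```text
t 7.8 p [0.4751 0.216  0.2009] F [-0.7 -0.4 -2.4] M [-1.29  0.01  0.01] w 0.18 gf 57.6 q [ 0.86  0.11 -0.88  2.05 -0.8   1.11  0.33]
tcp stand [-51.7  64.8]
```

Request:
play_rows([
  [[0.015,0,0.015,0,0,0,-1],[0.03,0,0.03,0,0,0,-1],[0.045,0,0.045,0,0,0,-1],[0.045,0,0.045,0,0,0,-1]],
])

```text
time: 8.2
position: [0.4754, 0.2225, 0.2009]
tool_rot: [-1.817, -1.715, -0.756]
ft_force: [0.4, 0.3, -3.3]
grip_width: 0.18
grip_force: 57.6
```

Request:
play_rows([
  [[0.01,0,0.01,0,0,0,-1],[0.01,0,0.01,0,0,0,-1]],
])

```text
time: 8.4
position: [0.4757, 0.2232, 0.2007]
tool_rot: [-1.818, -1.715, -0.756]
ft_force: [-0.3, -1.0, -1.8]
grip_width: 0.18
grip_force: 57.6
```

Request:
play_rows([
  [[0.01,0,0.01,0,0,0,-1],[0.01,0,0.01,0,0,0,-1]],
])

```text
time: 8.6
position: [0.4758, 0.2236, 0.2005]
tool_rot: [-1.819, -1.714, -0.755]
ft_force: [-2.0, -5.1, -0.7]
grip_width: 0.181
grip_force: 57.6
```

Request:
play_rows([
  [[-0.037,0,-0.037,0,0,0,-1],[-0.037,0,-0.037,0,0,0,-1],[-0.037,0,-0.037,0,0,0,-1]],
])

```text
time: 8.9
position: [0.4755, 0.2198, 0.2009]
tool_rot: [-1.818, -1.714, -0.757]
ft_force: [-0.1, 0.2, -2.0]
grip_width: 0.18
grip_force: 57.6
```

Request:
play_rows([
  [[-0.02,0,0.02,0,0,0,-1],[-0.04,0,0.04,0,0,0,-1],[-0.06,0,0.06,0,0,0,-1],[-0.075,0,0.075,0,0,0,-1],[-0.075,0,0.075,0,0,0,-1]],
])

```text
time: 9.4
position: [0.4752, 0.2198, 0.1899]
tool_rot: [-1.818, -1.714, -0.756]
ft_force: [-0.1, 0.4, -2.3]
grip_width: 0.179
grip_force: 57.6
```

Request:
play_rows([
  [[-0.01,0,0.01,0,0,0,-1],[-0.01,0,0.01,0,0,0,-1]],
])

```text
time: 9.6
position: [0.4754, 0.2197, 0.1887]
tool_rot: [-1.818, -1.715, -0.756]
ft_force: [-0.5, -0.3, -2.0]
grip_width: 0.182
grip_force: 57.6
```

```bash
python3 - <<'E'
from plan import *; from geo import *
show(); p,R=cur(); print("tcp stand",loc(STAND,p))
E
```

```text
t 9.6 p [0.4754 0.2197 0.1887] F [-0.5 -0.3 -2. ] M [-1.26  0.01 -0.02] w 0.182 gf 57.6 q [ 0.85  0.13 -0.88  2.06 -0.79  1.08  0.34]
tcp stand [-48.   64.7]
```

Request:
play_rows([
  [[-0.007,0,0.007,0,0,0,-1],[-0.007,0,0.007,0,0,0,-1]],
])

```text
time: 9.8
position: [0.4755, 0.2197, 0.1878]
tool_rot: [-1.818, -1.714, -0.756]
ft_force: [0.3, -0.6, -1.9]
grip_width: 0.181
grip_force: 57.6
```

Request:
play_rows([
  [[-0.007,0,0.007,0,0,0,-1],[-0.007,0,0.007,0,0,0,-1]],
])

```text
time: 10.0
position: [0.4756, 0.22, 0.1874]
tool_rot: [-1.817, -1.714, -0.757]
ft_force: [-0.8, -0.7, 1.4]
grip_width: 0.177
grip_force: 57.6
```

Request:
play_rows([
  [[0,0,0,0,0,0,-1],[0,0,0,0,0,0,-1],[0,0,0,0,0,0,-1]],
], squeeze=3)

```text
time: 10.3
position: [0.4755, 0.2201, 0.1872]
tool_rot: [-1.817, -1.714, -0.757]
ft_force: [-0.5, 1.0, 1.8]
grip_width: 0.183
grip_force: 3.0
```

Request:
play_rows([
  [[0,0,0,0,0,0,-0.55],[0,0,0,0,0,0,-0.5],[0,0,0,0,0,0,-0.4],[0,0,0,0,0,0,-0.2],[0,0,0,0,0,0,0],[0,0,0,0,0,0,0.05],[0,0,0,0,0,0,0.05]],
])

```text
time: 11.0
position: [0.4754, 0.2197, 0.1868]
tool_rot: [-1.818, -1.715, -0.756]
ft_force: [0.5, 0.7, 0.2]
grip_width: 0.507
grip_force: 0.0
```

Request:
play_rows([
  [[0,0,-0.1,0,0,0,0.05],[0,0,-0.25,0,0,0,0.05],[0,0,-0.45,0,0,0,0.05],[0,0,-0.7,0,0,0,0.05],[0,0,-1,0,0,0,0.15]],
])

```text
time: 11.5
position: [0.4706, 0.1484, 0.2583]
tool_rot: [-1.817, -1.715, -0.755]
ft_force: [0.6, -0.6, -0.4]
grip_width: 0.549
grip_force: 0.0
```

```bash
python3 - <<'E'
from plan import *; from geo import *
from v import tile
show()
ims={n:ctrl.get_image(n) for n in("side","top")}
tile(ims,[("side",195,95,4),("side",205,115,6),("top",135,190,4),("top",140,205,6)],"pics/t4.png")
p,R=cur(); u=(p+[0,0,.05],R)
plan([u,pose(RACK,-123,-75,180)])
print(loc(RACK,p))
E
```

```text
t 11.5 p [0.4706 0.1484 0.2583] F [ 0.6 -0.6 -0.4] M [-0.85 -0.1  -0.06] w 0.549 gf 0.0 q [ 0.96  0.03 -0.81  1.98 -0.79  1.33  0.37]
[0.353, 0.003, -0.354, 0.0, 0.0, 0.0] rows>=1.0
[-0.992, 0.211, -0.622, -0.039, -0.0, 0.04] rows>=2.4
[-0.976, 0.31, -0.606, -0.039, -0.0, 0.04] rows>=2.4
[-0.954, 0.407, -0.584, -0.039, -0.0, 0.04] rows>=2.4
[-0.925, 0.5, -0.557, -0.039, -0.0, 0.04] rows>=2.4
[-0.891, 0.59, -0.523, -0.039, -0.0, 0.04] rows>=2.4
[349.5 262.6]
```

View pics/t4.png

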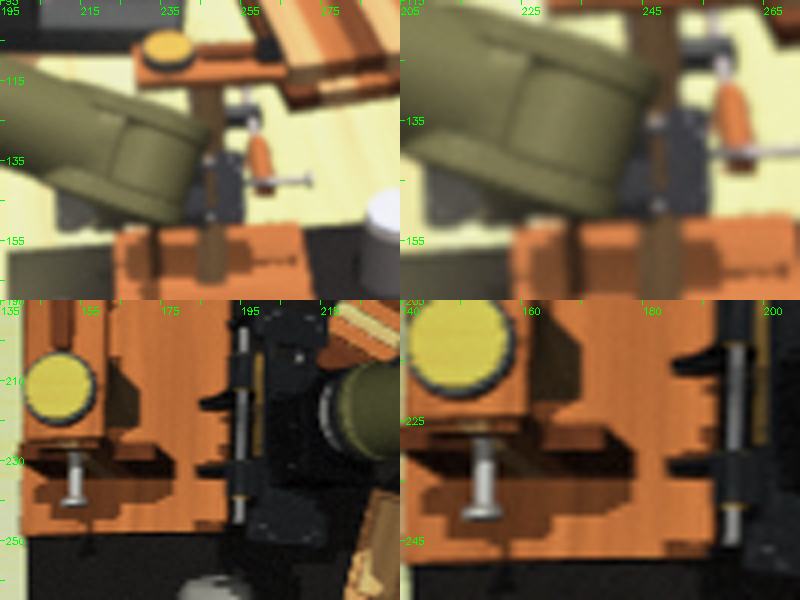

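The long board hangs on the upper pin, with the pin at column 153 and the board at rows 226–234 in the top view. Next is the short board.

Request:
play_rows([
  [[0.17,0,-0.17,0,0,0,0.15],[0.353,0,-0.353,0,0,0,0.15]],
])

```text
time: 11.8
position: [0.4702, 0.1493, 0.3073]
tool_rot: [-1.817, -1.713, -0.754]
ft_force: [0.9, 0.1, -0.8]
grip_width: 0.575
grip_force: 0.0
```

```bash
python3 - <<'E'
from plan import *
plan([pose(RACK,-123,-75,300),pose(RACK,-123,-75,164),pose(RACK,-48,-75,89)])
E
```

```text
[-0.822, 0.213, -0.804, -0.04, -0.0, 0.04] rows>=2.3
[-0.805, 0.314, -0.788, -0.04, -0.0, 0.04] rows>=2.3
[-0.783, 0.412, -0.765, -0.04, -0.0, 0.04] rows>=2.3
[-0.755, 0.507, -0.736, -0.04, -0.0, 0.04] rows>=2.3
[-0.721, 0.598, -0.701, -0.04, -0.0, 0.04] rows>=2.3
[-0.962, 0.0, 0.962, 0.0, 0.0, 0.0] rows>=2.7
[-0.0, 0.0, 0.53, 0.0, 0.0, 0.0] rows>=1.1
[-0.0, 0.0, 0.53, -0.0, -0.0, 0.0] rows>=1.1
```

Request:
play_rows([
  [[-0.25,0.065,-0.25,-0.013,0,0.013,0.15],[-0.55,0.14,-0.54,-0.027,0,0.027,0.15],[-0.822,0.213,-0.804,-0.04,0,0.04,0.15]],
])

```text
time: 12.1
position: [0.4854, 0.0319, 0.3057]
tool_rot: [-1.906, -1.643, -0.792]
ft_force: [1.2, -0.0, 1.1]
grip_width: 0.577
grip_force: 0.0
```

Request:
play_rows([
  [[-0.27,0.105,-0.265,-0.013,0,0.013,0.15],[-0.54,0.21,-0.53,-0.027,0,0.027,0.15],[-0.805,0.314,-0.788,-0.04,0,0.04,0.15]],
])

```text
time: 12.4
position: [0.4999, -0.0843, 0.3042]
tool_rot: [-1.99, -1.566, -0.827]
ft_force: [1.2, -0.1, -0.3]
grip_width: 0.578
grip_force: 0.0
```

Request:
play_rows([
  [[-0.26,0.14,-0.255,-0.013,0,0.013,0.15],[-0.52,0.275,-0.51,-0.027,0,0.027,0.15],[-0.783,0.412,-0.765,-0.04,0,0.04,0.15]],
])

```text
time: 12.7
position: [0.5144, -0.2001, 0.3027]
tool_rot: [-2.072, -1.486, -0.861]
ft_force: [0.4, -0.0, -0.1]
grip_width: 0.576
grip_force: 0.0
```

Request:
play_rows([
  [[-0.25,0.17,-0.245,-0.013,0,0.013,0.15],[-0.5,0.34,-0.49,-0.027,0,0.027,0.15],[-0.755,0.507,-0.736,-0.04,0,0.04,0.15]],
])

```text
time: 13.0
position: [0.5288, -0.3162, 0.3012]
tool_rot: [-2.151, -1.403, -0.895]
ft_force: [0.6, -1.0, 0.0]
grip_width: 0.576
grip_force: 0.0
```

Request:
play_rows([
  [[-0.28,0.23,-0.27,-0.015,0,0.015,0.15],[-0.55,0.45,-0.53,-0.03,0,0.03,0.15],[-0.721,0.598,-0.701,-0.04,0,0.04,0.15],[-0.721,0.598,-0.701,-0.04,0,0.04,0.15]],
])

```text
time: 13.4
position: [0.5417, -0.4356, 0.2973]
tool_rot: [-2.233, -1.31, -0.926]
ft_force: [0.3, -0.3, -0.8]
grip_width: 0.577
grip_force: 0.0
```

Request:
play_rows([
  [[-0.25,0,0.25,0,0,0,0.15],[-0.5,0,0.5,0,0,0,0.15],[-0.75,0,0.75,0,0,0,0.15],[-0.962,0,0.962,0,0,0,0.15],[-0.962,0,0.962,0,0,0,0.15]],
])

```text
time: 13.9
position: [0.5414, -0.4281, 0.1589]
tool_rot: [-2.222, -1.311, -0.922]
ft_force: [-0.6, 0.5, -0.2]
grip_width: 0.575
grip_force: 0.0
```

```bash
python3 - <<'E'
from plan import *
show(); plan([pose(RACK,-48,-75,89)])
E
```

```text
t 13.9 p [ 0.5414 -0.4281  0.1589] F [-0.6  0.5 -0.2] M [-0.75  0.27  0.03] w 0.575 gf 0.0 q [ 1.21  0.74 -0.4   1.26 -0.46  1.51  0.46]
[0.009, 0.015, 0.506, -0.002, -0.002, -0.002] rows>=1.0
[0.01, 0.014, 0.506, -0.002, -0.002, -0.002] rows>=1.0
```

Request:
play_rows([
  [[0.005,0.01,0.2,0,0,0,0.15],[0.01,0.015,0.4,0,0,0,0.15],[0.01,0.015,0.53,0,0,0,0.15],[0.01,0.015,0.53,0,0,0,0.15]],
])

```text
time: 14.3
position: [0.5638, -0.3957, 0.128]
tool_rot: [-2.224, -1.319, -0.927]
ft_force: [-1.0, 1.0, -0.1]
grip_width: 0.577
grip_force: 0.0
```

```bash
python3 - <<'E'
from plan import *
show(); plan([pose(RACK,-48,-75,89)])
E
```

```text
t 14.3 p [ 0.5638 -0.3957  0.128 ] F [-1.   1.  -0.1] M [-0.74  0.35  0.05] w 0.577 gf 0.0 q [ 1.18  0.74 -0.41  1.33 -0.47  1.42  0.47]
[-0.037, -0.015, 0.516, -0.0, -0.003, 0.001] rows>=1.0
```

Request:
play_rows([
  [[-0.01,-0.005,0.2,0,0,0,0.15],[-0.02,-0.01,0.4,0,0,0,0.15],[-0.02,-0.01,0.5,0,0,0,0.15],[-0.02,-0.01,0.5,0,0,0,0.15],[-0.02,-0.01,0.5,0,0,0,0.15]],
])

```text
time: 14.8
position: [0.5785, -0.3693, 0.0918]
tool_rot: [-2.23, -1.318, -0.927]
ft_force: [-0.0, -0.2, 0.0]
grip_width: 0.574
grip_force: 0.0
```

```bash
python3 - <<'E'
from plan import *
show(); plan([pose(RACK,-48,-75,89)])
E
```

```text
t 14.8 p [ 0.5785 -0.3693  0.0918] F [-0.  -0.2  0. ] M [-0.76  0.29 -0.06] w 0.574 gf 0.0 q [ 1.15  0.75 -0.42  1.39 -0.48  1.33  0.48]
[0.007, -0.018, 0.046, 0.003, -0.001, -0.001] rows>=0.1
```

Request:
play_rows([
  [[0.005,-0.015,0.04,0,0,0,0.15],[0.005,-0.015,0.04,0,0,0,0.15],[0.005,-0.015,0.04,0,0,0,-1],[0.005,-0.015,0.04,0,0,0,-1],[0.005,-0.015,0.04,0,0,0,-1],[0.005,-0.015,0.04,0,0,0,-1],[0.005,-0.015,0.04,0,0,0,-1],[0.005,-0.015,0.04,0,0,0,-1]],
], squeeze=10)

```text
time: 15.6
position: [0.5799, -0.3655, 0.0886]
tool_rot: [-2.231, -1.318, -0.929]
ft_force: [4.3, -0.9, -2.0]
grip_width: 0.189
grip_force: 9.9
```

```bash
python3 - <<'E'
from plan import *; from v import tile; from geo import *
show(); p,R=cur(); s=ctrl.get_state(); print("tool F",R.inv().apply(s["ft_force"]).round(1),loc(RACK,p))
E
```

```text
t 15.6 p [ 0.5799 -0.3655  0.0886] F [ 4.3 -0.9 -2. ] M [-1.23 -0.21 -0.73] w 0.189 gf 9.9 q [ 1.15  0.75 -0.42  1.4  -0.48  1.32  0.48]
tool F [-0.5  4.2  2.3] [-47.8 -76.2]
```

Request:
play_rows([
  [[0,0.01,0,0,0,0,-1],[0,0.01,0,0,0,0,-1],[0.05,0.01,-0.05,0,0,0,-1],[0.15,0.01,-0.15,0,0,0,-1],[0.3,0.01,-0.3,0,0,0,-1],[0.5,0.01,-0.5,0,0,0,-1],[0.75,0.01,-0.75,0,0,0,-1],[1,0.01,-1,0,0,0,-1]],
], squeeze=58)

```text
time: 16.4
position: [0.5776, -0.3647, 0.2297]
tool_rot: [-2.227, -1.316, -0.922]
ft_force: [0.4, -0.3, -2.2]
grip_width: 0.179
grip_force: 57.5
```

Request:
play_rows([
  [[0.15,0,-0.15,0,0,0,-1],[0.25,0,-0.25,0,0,0,-1],[0.25,0,-0.25,0,0,0,-1]],
])

```text
time: 16.7
position: [0.5793, -0.3656, 0.2664]
tool_rot: [-2.229, -1.32, -0.927]
ft_force: [0.7, 0.1, -1.5]
grip_width: 0.178
grip_force: 57.5
```

```bash
python3 - <<'E'
from plan import *
show()
# channel centre: board z 112 at 170 -> bottom 58, tcp 58+70.6
plan([pose(STAND,-48-130,-68,270),pose(STAND,-48-82,-68,135)])
E
```

```text
t 16.7 p [ 0.5793 -0.3656  0.2664] F [ 0.7  0.1 -1.5] M [-1.06  0.5  -0.06] w 0.178 gf 57.5 q [ 1.16  0.6  -0.45  1.27 -0.51  1.55  0.32]
[0.958, -0.658, 0.941, 0.068, -0.0, -0.067] rows>=3.0
[1.017, -0.451, 1.0, 0.068, -0.0, -0.067] rows>=3.0
[1.053, -0.234, 1.036, 0.068, -0.0, -0.067] rows>=3.0
[-0.308, -0.0, 0.647, 0.0, 0.0, 0.0] rows>=1.4
[-0.308, 0.0, 0.647, 0.0, 0.0, 0.0] rows>=1.4
```

```bash
sed -i 's/.0999/.09/' plan.py; python3 - <<'E'
from plan import *
plan([pose(STAND,-48-130,-68,270),pose(STAND,-48-82,-68,135)])
E
```

```text
[0.719, -0.493, 0.705, 0.051, -0.0, -0.05] rows>=2.2
[0.753, -0.378, 0.74, 0.051, -0.0, -0.05] rows>=2.2
[0.778, -0.258, 0.765, 0.051, -0.0, -0.05] rows>=2.2
[0.794, -0.134, 0.781, 0.051, -0.0, -0.05] rows>=2.2
[-0.308, -0.0, 0.647, 0.0, 0.0, 0.0] rows>=1.4
[-0.308, 0.0, 0.647, 0.0, 0.0, 0.0] rows>=1.4
```

Request:
play_rows([
  [[0.1,-0.07,0.1,0.007,0,-0.007,-1],[0.28,-0.19,0.27,0.02,0,-0.02,-1],[0.5,-0.34,0.49,0.035,0,-0.035,-1],[0.719,-0.493,0.705,0.051,0,-0.05,-1]],
])

```text
time: 17.1
position: [0.5836, -0.2507, 0.2638]
tool_rot: [-2.126, -1.424, -0.881]
ft_force: [0.1, 0.9, -2.0]
grip_width: 0.176
grip_force: 57.5
```

Request:
play_rows([
  [[0.25,-0.126,0.247,0.017,0,-0.017,-1],[0.5,-0.252,0.493,0.034,0,-0.034,-1],[0.753,-0.378,0.74,0.051,0,-0.05,-1]],
])

```text
time: 17.4
position: [0.5885, -0.1383, 0.2651]
tool_rot: [-2.024, -1.527, -0.837]
ft_force: [-0.2, 0.7, -1.5]
grip_width: 0.178
grip_force: 57.5
```

Request:
play_rows([
  [[0.26,-0.086,0.255,0.017,0,-0.017,-1],[0.52,-0.172,0.51,0.034,0,-0.034,-1],[0.778,-0.258,0.765,0.051,0,-0.05,-1]],
])

```text
time: 17.7
position: [0.5941, -0.0264, 0.2672]
tool_rot: [-1.919, -1.625, -0.794]
ft_force: [0.9, -0.1, -1.7]
grip_width: 0.178
grip_force: 57.5
```

Request:
play_rows([
  [[0.26,-0.045,0.26,0.017,0,-0.017,-1],[0.48,-0.08,0.47,0.032,0,-0.032,-1],[0.66,-0.11,0.65,0.043,0,-0.043,-1],[0.76,-0.13,0.75,0.049,0,-0.048,-1],[0.794,-0.134,0.781,0.051,0,-0.05,-1],[0.794,-0.134,0.781,0.051,0,-0.05,-1]],
])

```text
time: 18.3
position: [0.6002, 0.0827, 0.2691]
tool_rot: [-1.813, -1.715, -0.75]
ft_force: [-0.6, -0.4, -2.3]
grip_width: 0.174
grip_force: 57.5
```

```bash
python3 - <<'E'
from plan import *; from geo import *
show(); print(loc(STAND,cur()[0])); plan([pose(STAND,-48-82,-68,135)])
E
```

```text
t 18.3 p [0.6002 0.0827 0.2691] F [-0.6 -0.4 -2.3] M [-1.22 -0.03 -0.02] w 0.174 gf 57.5 q [ 0.81  0.37 -0.72  1.63 -0.56  1.33  0.23]
[-177.8  -67.5]
[-0.307, 0.005, 0.643, -0.001, -0.001, -0.0] rows>=1.4
[-0.306, 0.004, 0.643, -0.001, -0.001, -0.0] rows>=1.4
```

Request:
play_rows([
  [[-0.06,0,0.12,0,0,0,-1],[-0.15,0,0.32,0,0,0,-1],[-0.25,0,0.52,0,0,0,-1],[-0.307,0,0.643,0,0,0,-1]],
])

```text
time: 18.7
position: [0.6008, 0.1053, 0.1997]
tool_rot: [-1.815, -1.711, -0.748]
ft_force: [-0.0, -0.1, -2.2]
grip_width: 0.178
grip_force: 57.5
```

Request:
play_rows([
  [[-0.09,0,0.2,0,0,0,-1],[-0.18,0,0.38,0,0,0,-1],[-0.25,0,0.52,0,0,0,-1],[-0.29,0,0.61,0,0,0,-1],[-0.307,0,0.643,0,0,0,-1],[-0.307,0,0.643,0,0,0,-1],[-0.307,0,0.643,0,0,0,-1]],
])

```text
time: 19.4
position: [0.6034, 0.13, 0.1362]
tool_rot: [-1.814, -1.715, -0.752]
ft_force: [-0.0, -0.6, -1.8]
grip_width: 0.178
grip_force: 57.5
```

```bash
python3 - <<'E'
from plan import *; from geo import *; from v import tile
show(); print(loc(STAND,cur()[0])); plan([pose(STAND,-48-82,-68,128.6)])
ims={n:ctrl.get_image(n) for n in("side","top")}
tile(ims,[("side",215,95,4),("side",230,120,6),("top",135,160,4),("top",140,165,6)],"pics/t5.png")
E
```

```text
t 19.4 p [0.6034 0.13   0.1362] F [-0.  -0.6 -1.8] M [-1.14 -0.03 -0.05] w 0.178 gf 57.5 q [ 0.73  0.51 -0.71  1.76 -0.54  1.07  0.31]
[-130.4  -68.1]
[-0.051, -0.001, 0.056, -0.001, -0.001, -0.0] rows>=0.2
```

View pics/t5.png

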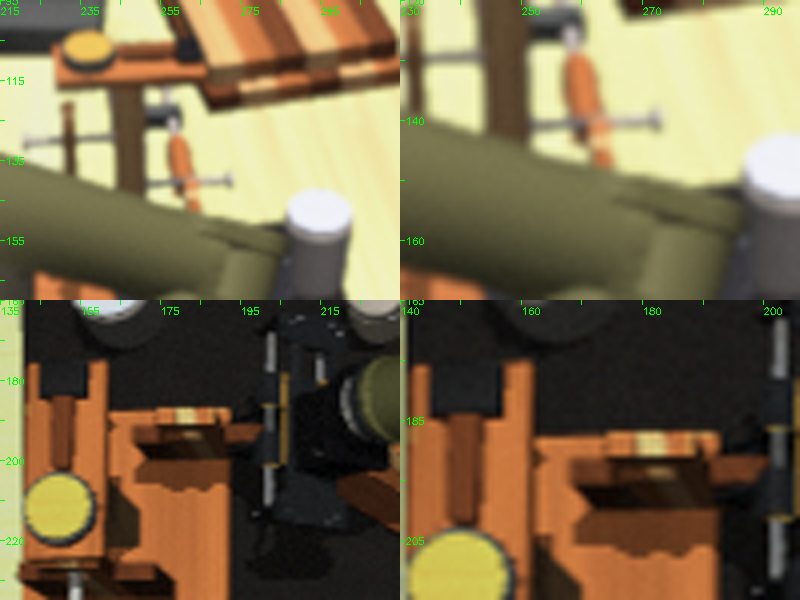

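```bash
python3 - <<'E'
from plan import *; from geo import *
p,R=cur(); x,y=loc(STAND,p); zt=(p[2]-.0706+.16)*1000
for n in("top","side"): print(n,proj(n,w(STAND,np.array([[x+48+25,y+8,zt],[x+48-25,y+8,zt],[x+48+25,y-8,zt],[x+48-25,y-8,zt],[0,-68,170]])/1000)).round(1).tolist())
E
```

```text
top [[173.0, 189.6], [187.4, 189.5], [173.2, 185.2], [187.5, 185.0], [159.7, 191.1]]
side [[261.1, 139.1], [262.1, 146.5], [264.7, 138.9], [265.8, 146.4], [261.6, 140.3]]
```

The handle's left edge at about (174,187) in the top view matches the prediction to 1 px. Next I'll lower and slide in.

Request:
play_rows([
  [[-0.026,0,0.026,0,0,0,-1],[0.1,0,0.204,0,0,0,-1],[0.2,0,0.304,0,0,0,-1],[0.3,0,0.405,0,0,0,-1],[0.3,0,0.405,0,0,0,-1],[0.3,0,0.405,0,0,0,-1]],
])

```text
time: 20.1
position: [0.6054, 0.1804, 0.1282]
tool_rot: [-1.812, -1.716, -0.751]
ft_force: [0.4, -0.6, -1.8]
grip_width: 0.176
grip_force: 57.5
```

```bash
python3 - <<'E'
from plan import *; from geo import *
show(); print(loc(STAND,cur()[0])); plan([pose(STAND,-55,-68,128.6)])
E
```

```text
t 20.1 p [0.6054 0.1804 0.1282] F [ 0.4 -0.6 -1.8] M [-1.23 -0.04 -0.05] w 0.176 gf 57.5 q [ 0.66  0.52 -0.73  1.78 -0.55  0.99  0.26]
[-79.9 -67.3]
[0.179, 0.008, 0.174, -0.002, -0.001, -0.0] rows>=0.5
```

Request:
play_rows([
  [[0.042,0,0.04,0,0,0,-1],[0.083,0,0.08,0,0,0,-1],[0.123,0,0.12,0,0,0,-1],[0.163,0,0.16,0,0,0,-1],[0.163,0,0.16,0,0,0,-1]],
])

```text
time: 20.6
position: [0.6062, 0.2045, 0.1287]
tool_rot: [-1.811, -1.715, -0.751]
ft_force: [0.1, -0.2, -1.8]
grip_width: 0.179
grip_force: 57.5
```

Request:
play_rows([
  [[0.02,0,0.02,0,0,0,-1],[0.04,0,0.04,0,0,0,-1],[0.04,0,0.04,0,0,0,-1]],
])

```text
time: 20.9
position: [0.6069, 0.2091, 0.1285]
tool_rot: [-1.812, -1.715, -0.751]
ft_force: [0.3, -0.3, -2.9]
grip_width: 0.181
grip_force: 57.5
```

Request:
play_rows([
  [[0.02,0,0.02,0,0,0,-1],[0.02,0,0.02,0,0,0,-1]],
])

```text
time: 21.1
position: [0.6071, 0.2118, 0.1285]
tool_rot: [-1.813, -1.715, -0.751]
ft_force: [-0.8, 0.3, -0.8]
grip_width: 0.183
grip_force: 57.5
```

```bash
python3 - <<'E'
from plan import *; from geo import *
show(); print(loc(STAND,cur()[0]))
E
```

```text
t 21.1 p [0.6071 0.2118 0.1285] F [-0.8  0.3 -0.8] M [-1.16 -0.02 -0.02] w 0.183 gf 57.5 q [ 0.62  0.52 -0.74  1.78 -0.55  0.95  0.23]
[-48.5 -67.2]
```

Request:
play_rows([
  [[0.01,0,0.01,0,0,0,-1],[0.01,0,0.01,0,0,0,-1]],
])

```text
time: 21.3
position: [0.6072, 0.213, 0.1285]
tool_rot: [-1.813, -1.715, -0.751]
ft_force: [-0.2, -0.5, -1.8]
grip_width: 0.183
grip_force: 57.5
```

Request:
play_rows([
  [[0.01,0,0.01,0,0,0,-1],[0.01,0,0.01,0,0,0,-1]],
])

```text
time: 21.5
position: [0.6073, 0.2145, 0.1285]
tool_rot: [-1.813, -1.715, -0.751]
ft_force: [-0.4, -0.6, -2.2]
grip_width: 0.181
grip_force: 57.5
```

Request:
play_rows([
  [[0.01,0,0.01,0,0,0,-1],[0.01,0,0.01,0,0,0,-1]],
])

```text
time: 21.7
position: [0.6073, 0.216, 0.1285]
tool_rot: [-1.813, -1.715, -0.751]
ft_force: [0.6, -0.1, -2.6]
grip_width: 0.177
grip_force: 57.5
```

Request:
play_rows([
  [[0.01,0,0.01,0,0,0,-1],[0.01,0,0.01,0,0,0,-1]],
])

```text
time: 21.9
position: [0.6074, 0.2174, 0.1285]
tool_rot: [-1.813, -1.715, -0.751]
ft_force: [0.2, -0.5, -1.9]
grip_width: 0.182
grip_force: 57.5
```

Request:
play_rows([
  [[0.01,0,0.01,0,0,0,-1],[0.01,0,0.01,0,0,0,-1]],
])

```text
time: 22.1
position: [0.6075, 0.2188, 0.1285]
tool_rot: [-1.813, -1.715, -0.751]
ft_force: [0.4, -0.4, -1.1]
grip_width: 0.179
grip_force: 57.5
```

Request:
play_rows([
  [[0.01,0,0.01,0,0,0,-1],[0.01,0,0.01,0,0,0,-1]],
])

```text
time: 22.3
position: [0.6076, 0.2202, 0.1285]
tool_rot: [-1.813, -1.715, -0.751]
ft_force: [-0.5, -0.6, -1.3]
grip_width: 0.182
grip_force: 57.5
```

Request:
play_rows([
  [[0.01,0,0.01,0,0,0,-1],[0.01,0,0.01,0,0,0,-1]],
])

```text
time: 22.5
position: [0.6079, 0.2209, 0.1283]
tool_rot: [-1.814, -1.715, -0.751]
ft_force: [-0.2, -1.5, -1.1]
grip_width: 0.178
grip_force: 57.5
```

```bash
python3 - <<'E'
from plan import *; from geo import *; from v import tile
show(); print(loc(STAND,cur()[0]))
ims={n:ctrl.get_image(n) for n in("side","top")}
tile(ims,[("side",215,95,4),("side",230,110,6),("top",135,160,4),("top",140,165,6)],"pics/t6.png")
E
```

```text
t 22.5 p [0.6079 0.2209 0.1283] F [-0.2 -1.5 -1.1] M [-1.27  0.03  0.06] w 0.178 gf 57.5 q [ 0.6   0.52 -0.74  1.78 -0.55  0.94  0.22]
[-39.4 -67.5]
```

Request:
play_rows([
  [[0.01,0,0.01,0,0,0,-1],[0.01,0,0.01,0,0,0,-1]],
])

```text
time: 22.8
position: [0.608, 0.2212, 0.1282]
tool_rot: [-1.815, -1.715, -0.75]
ft_force: [-2.7, -6.5, 1.0]
grip_width: 0.175
grip_force: 57.5
```

View pics/t6.png

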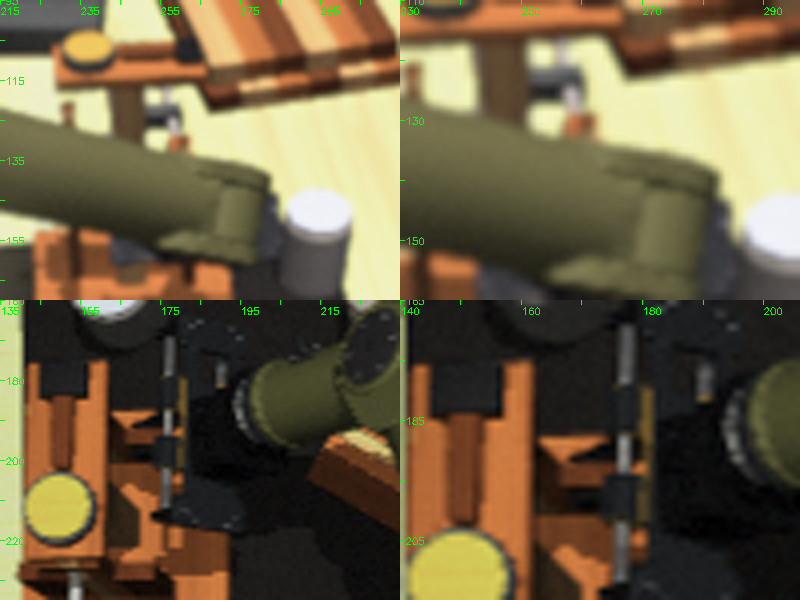

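Force builds the same way as with the long board, so the pin is at the slot's inner end. I'll back off and lower.

Request:
play_rows([
  [[-0.037,0,-0.037,0,0,0,-1],[-0.037,0,-0.037,0,0,0,-1],[-0.037,0,-0.037,0,0,0,-1]],
])

```text
time: 23.1
position: [0.6075, 0.2179, 0.1286]
tool_rot: [-1.813, -1.714, -0.751]
ft_force: [0.4, 0.3, -1.8]
grip_width: 0.18
grip_force: 57.5
```

Request:
play_rows([
  [[-0.02,0,0.02,0,0,0,-1],[-0.03,0,0.03,0,0,0,-1],[-0.03,0,0.03,0,0,0,-1]],
])

```text
time: 23.4
position: [0.6072, 0.2178, 0.1238]
tool_rot: [-1.813, -1.714, -0.75]
ft_force: [0.8, -0.4, -2.4]
grip_width: 0.179
grip_force: 57.5
```

Request:
play_rows([
  [[-0.01,0,0.01,0,0,0,-1],[-0.025,0,0.025,0,0,0,-1],[-0.045,0,0.045,0,0,0,-1],[-0.045,0,0.045,0,0,0,-1]],
])

```text
time: 23.8
position: [0.6072, 0.2175, 0.1173]
tool_rot: [-1.813, -1.714, -0.75]
ft_force: [0.6, 0.4, -1.8]
grip_width: 0.176
grip_force: 57.5
```

Request:
play_rows([
  [[-0.007,0,0.007,0,0,0,-1],[-0.007,0,0.007,0,0,0,-1]],
])

```text
time: 24.0
position: [0.6075, 0.2176, 0.1168]
tool_rot: [-1.813, -1.714, -0.751]
ft_force: [0.2, -0.0, -1.3]
grip_width: 0.183
grip_force: 57.5
```

Request:
play_rows([
  [[-0.007,0,0.007,0,0,0,-1],[-0.007,0,0.007,0,0,0,-1]],
])

```text
time: 24.2
position: [0.6075, 0.2175, 0.1158]
tool_rot: [-1.813, -1.715, -0.751]
ft_force: [0.5, -0.5, -1.1]
grip_width: 0.18
grip_force: 57.5
```

Request:
play_rows([
  [[-0.007,0,0.007,0,0,0,-1],[-0.007,0,0.007,0,0,0,-1]],
])

```text
time: 24.4
position: [0.6076, 0.2178, 0.1153]
tool_rot: [-1.813, -1.714, -0.752]
ft_force: [0.8, -0.4, 0.7]
grip_width: 0.181
grip_force: 57.5
```

Fz rose to +0.7 N at the predicted height, so the pin is seated. Now I'll release and back away.

Request:
play_rows([
  [[0,0,0,0,0,0,-1],[0,0,0,0,0,0,-1],[0,0,0,0,0,0,-1]],
], squeeze=3)

```text
time: 24.7
position: [0.6075, 0.2178, 0.1152]
tool_rot: [-1.813, -1.715, -0.751]
ft_force: [-0.6, 0.5, 0.7]
grip_width: 0.184
grip_force: 3.0
```

Request:
play_rows([
  [[0,0,0,0,0,0,-0.55],[0,0,0,0,0,0,-0.5],[0,0,0,0,0,0,-0.4],[0,0,0,0,0,0,-0.2],[0,0,0,0,0,0,0],[0,0,0,0,0,0,0.05],[0,0,0,0,0,0,0.05]],
])

```text
time: 25.4
position: [0.6075, 0.2175, 0.1149]
tool_rot: [-1.813, -1.714, -0.751]
ft_force: [-0.8, -0.7, -0.1]
grip_width: 0.505
grip_force: 0.0
```

Request:
play_rows([
  [[0,0,-0.1,0,0,0,0.05],[0,0,-0.25,0,0,0,0.05],[0,0,-0.45,0,0,0,0.05],[0,0,-0.7,0,0,0,0.05],[0,0,-1,0,0,0,0.05]],
])

```text
time: 25.9
position: [0.6035, 0.1456, 0.1867]
tool_rot: [-1.813, -1.715, -0.751]
ft_force: [0.1, -0.3, 0.7]
grip_width: 0.524
grip_force: 0.0
```

Request:
play_rows([
  [[0,0,-0.4,0,0,0,0.05],[0,0,-0.8,0,0,0,0.05],[0,0,-1,0,0,0,0.05]],
])

```text
time: 26.2
position: [0.6016, 0.0716, 0.2592]
tool_rot: [-1.819, -1.715, -0.755]
ft_force: [0.2, 0.0, 0.5]
grip_width: 0.524
grip_force: 0.0
```

Request:
play_rows([
  [[-0.3,0,-0.3,0,0,0,0.05],[-0.6,0,-0.6,0,0,0,0.05],[-0.9,0,-0.9,0,0,0,0.05],[-0.9,0,-0.9,0,0,0,0.05]],
])

```text
time: 26.6
position: [0.5935, -0.0612, 0.2549]
tool_rot: [-1.829, -1.707, -0.752]
ft_force: [-0.7, -0.3, -0.3]
grip_width: 0.525
grip_force: 0.0
```

Request:
play_rows([
  [[-0.3,0,-0.3,0,0,0,0.05],[-0.6,0,-0.6,0,0,0,0.05],[-0.9,0,-0.9,0,0,0,0.05],[-0.9,0,-0.9,0,0,0,0.05],[-0.9,0,-0.9,0,0,0,0.05]],
])

```text
time: 27.1
position: [0.5859, -0.1801, 0.2558]
tool_rot: [-1.816, -1.712, -0.753]
ft_force: [-0.8, 0.1, -1.2]
grip_width: 0.522
grip_force: 0.0
```

```bash
python3 - <<'E'
from plan import *; from geo import *
show()
S=5; out=[]
for n,boxs in(("side",[(205,95),(225,125)]),("top",[(135,165),(135,200)])):
    im=ctrl.get_image(n); big=cv2.resize(im,None,fx=S,fy=S,interpolation=cv2.INTER_CUBIC); raw=big.copy()
    def B(h,pz,py,seat,col):
        for a,b in board(h,0):
            q=(proj(n,w(STAND,(np.array([a,b])+[0,py,pz-seat-18])/1000))+.5)*S-.5
            cv2.line(big,*[tuple(int(v) for v in k) for k in q],col,1)
    B(195,240,66,160,(0,255,0)); B(160,170,-70,125,(0,255,255))
    (x,y),(x2,y2)=boxs
    out.append(np.hstack([raw[y*S:y*S+300,x*S:x*S+400],big[y*S:y*S+300,x*S:x*S+400]]))
cv2.imwrite("pics/t7.png",np.vstack(out)[:,:,::-1])
E
```

```text
t 27.1 p [ 0.5859 -0.1801  0.2558] F [-0.8  0.1 -1.2] M [-0.78 -0.01 -0.  ] w 0.522 gf 0.0 q [ 1.    0.57 -0.57  1.36 -0.42  1.62  0.44]
```

View pics/t7.png

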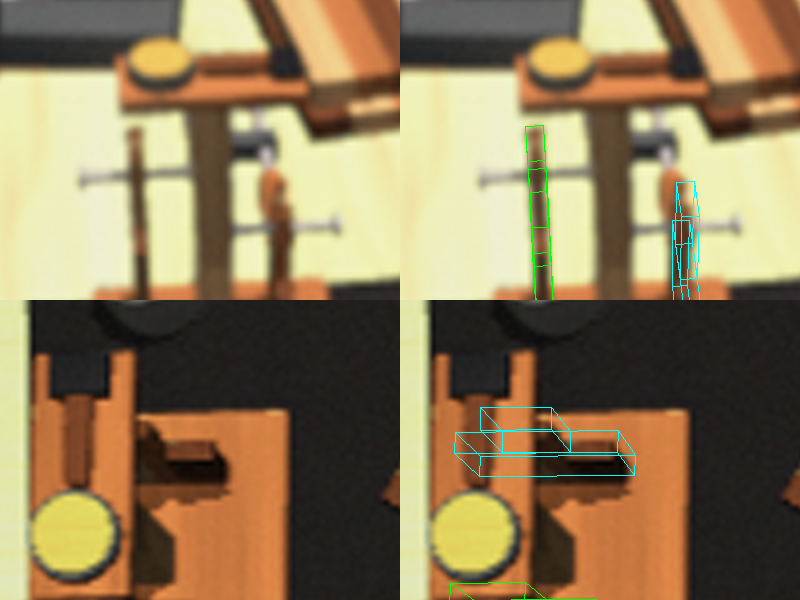

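Both boards hang straight on their pins, and the outlines match the predicted home poses to about 1 px. The arm is clear, so I'm handing in.

```bash
python3 -c "
from bench import ctrl
print(ctrl.close_job())"
```

```text
the job is handed in; nothing more can be done
None
```

Both paddle boards hang seated in their notches, the long one on the upper pin and the short one on the lower pin. The job was handed in at about 27 s with the arm clear; the blank was never touched, though I took no last picture of the rack.

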